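# Nap time: start the sound machine, set its timer, then put out the night light

## Task

Settle the nursery for a nap: with the tips of the closed fingers, press the big round start key in the middle of the sound machine's top all the way in, then press its bar-shaped timer key all the way in, and only then, when you no longer need the light to see by, switch off the night light by pressing down the raised end of its rocker until it snaps over. Leave the sound machine's two small volume keys alone, and keep both devices standing where they are: only press, do not pick up or shove anything. Leave the bottle, the stacking pyramid, the hedgehog and the monitor camera undisturbed, and finish with the hand clear.

Things in the scene. Friction and masses are not known exactly. Their poses are not given: they have to be found in the camera images.
- sound_machine: White round puck with grey fabric band, 156 mm across, 58 mm high to its flat top, 0.75 kg, loose on rubber feet. Origin: centre of underside; z up, -x its front. Start key at the centre, timer key 47 mm before it (-x), volume keys 49 mm to left (+y, minus) and right (-y, plus), 8 mm back (+x). All keys grey plastic, 6 mm proud of the top (64 mm above the dresser), 1.5 mm proud when pressed.
- key_start_top (a point): Centre of the top face of the start key: the largest round key, 32 mm across, in the middle of the sound machine, with a raised power mark. It is pressed straight down.
- key_start (a joint): Start key. Joint value: metres pressed in, 0 = up, 0.0045 = fully down; a spring pushes it back up (1.5 N to start it, about 4.2 N fully down).
- key_timer_top (a point): Centre of the top face of the timer key: the only bar-shaped key, 38 mm long (along the machine's y) by 18 mm wide, with a raised clock mark, near the machine's front rim. It is pressed straight down.
- key_timer (a joint): Timer key. Joint value: metres pressed in, 0 = up, 0.0045 = fully down; a spring pushes it back up (1.5 N to start it, about 4.2 N fully down).
- key_vol_down_top (a point): Centre of the top face of the volume-down key: small round key, 18 mm across, minus mark. Leave alone.
- key_vol_down (a joint): Volume-down key, not to be pressed. Joint value: metres pressed in, 0 = up, 0.0045 = fully down; a spring pushes it back up (1.5 N to start it, about 4.2 N fully down).
- key_vol_up_top (a point): Centre of the top face of the volume-up key: small round key, 18 mm across, plus mark. Leave alone.
- key_vol_up (a joint): Volume-up key, not to be pressed. Joint value: metres pressed in, 0 = up, 0.0045 = fully down; a spring pushes it back up (1.5 N to start it, about 4.2 N fully down).
- night_light: White rounded base, 92 (its x) by 150 (its y) by 36 mm high, 0.42 kg, loose on a rubber foot. Warm-white lit dome with two bear ears (80 mm across, top 91 mm above the dresser) on the left half, centred 29 mm from the middle (+y); grey rocker on the right half (-y). Origin: centre of the underside; z up, -x is the front.
- rocker_pivot (a point): Middle of the rocker's top face, over its pivot: 40 mm to the right (-y) of the night light's origin, 42 mm above the dresser. The rocker is a grey paddle 46 mm long (along the night light's x) by 26 mm wide, shallow V in profile; its ends lie 23 mm before (-x) and behind (+x) this point.
- rocker_raised (a point): Point on the top face of the rocker's front half, 17 mm in front of the pivot: the end to press, with a raised ring mark (the back end has a bar mark). At the start this front end is raised (its tip 6 mm above the pivot point, about 48 mm above the dresser), the back end is down.
- rocker (a joint): Rocker, radians: 0 = light on (front end raised), 0.32 = light off (front end down, its tip 1.4 mm below the pivot point). It snaps over past 0.16, and stays on either side by itself. About 2.5 N downward at the front tip carries it over; let go before that, it springs back.
- bottle: Bystander: glass baby bottle, 58 mm across, 145 mm tall. Origin: centre of its underside.
- stacking_pyramid: Bystander: wooden stacking pyramid, 92 mm across at its foot, 116 mm tall. Origin: centre of its underside.
- hedgehog: Bystander: ceramic hedgehog, about 95 mm long, 75 mm wide, 56 mm tall. Origin: under its back, centre of its underside.
- monitor_camera: Bystander: white monitor camera on a short round stand, 72 mm across at its foot, 120 mm tall; its ball head may be turned to either side. Origin: centre of its underside.
Not all that is in view belongs to the job. Leave any orange look-alike of the sound_machine alone.

How it is judged:
By the outcome, as a careful person would: the job done as asked, in the order asked, and still so for the second after the job is handed in, with the robot touching nothing.
It also fails if it takes over 45 s, if anything falls off the work surface, if the arm or the gripper's body presses on something with over 40 N, if the wrist force passes 120 N, or if a joint passes its speed limit or range.

## Robot

A 7-joint arm with a two-finger parallel gripper is mounted at the origin on the work surface. World frame = base frame: x ahead of the robot, y to its left, z up, the work surface at z = 0. Lengths are in m, angles in rad, forces in N, time in s.
With the tool pointing down it reaches from about 0.4 to 0.85 m from the base axis. Payload 4.5 kg.
Tool frame: the origin (TCP) lies midway between the tips of the shut fingers; the grasp point (between the pads) lies 19 mm behind it; z points along the fingers, y is the line along which they close (so a half turn about z gives the same grasp; the last joint's range is limited). The gripper opens to 88 mm and grips with 3 to 60 N. Pads are 18 mm wide; open, the fingers measure 123 mm over their backs; the gripper's body (75 mm by 187 mm) begins 45 mm behind the grasp point.
Start: joints at [-1.166, 0.689, -0.195, 1.565, 0.157, 0.902, -0.215], TCP at [0.226, 0.583, 0.239] pointing down, gripper open.
Joint ranges: [-3.01, 3.01], [-0.46, 2.08], [-1.47, 1.51], [0.13, 2.56], [-1, 4.14], [0.04, 2.09], [-2.66, 2.66]. Speed limits (rad/s): [2.57, 2.57, 3.14, 3.14, 3.14, 3.14, 3.14].

## Interface

Orientations are given as a unit quaternion [x, y, z, w].
In Python, from plant import r gives the robot as it stands. The module is installed in compiled form; this text tells all that it offers.
- The arm moves only by the tool step_arm, never from a script. Its argument "series" is a list of rows, each a list of 7 numbers: the shift along the world's x, y, z in mm, then the turn, a rotation vector about the world's x, y, z in rad, then the closure, from 0 (fully open) to 1 (shut). A call has 1 to 20 rows; each row shifts and turns the commanded pose from where the row before left it; what a row does not reach is not made up. A row lasts 1/10 s, in which the tool goes at most 50 mm and 8.59 degrees, less where a joint would pass 70% of its speed; a pose out of reach is approached as far as the arm can. A call is refused whole if a number of a shift passes 50 or a number of a turn 0.15, either way. A call with a gripper value outside its range is refused whole. The fingers move at their own pace and stop on an object; "force" is the grip in N (left out, the last holds). Time passes only in rows, so rows that do not move let the fingers close. It gives the time, the measured TCP pose, the force, the opening and the grip force at its end, in the units of the state.
- r.get_state(): the state, without advancing time (a new reading comes with each control period).
- r.snapshot(name): name is "scene" or "side" or "wrist"; returns (picture, depth): 400x640x3 uint8, blue, green, red; 400x640 float32, m along the optical axis (not along the pixel's ray), 0 where there is no reading.
- r.get_calibration(name): a dict with "intrinsics" (3x3 intrinsics, pixels), "dist_coeffs" ([k1, k2, p1, p2, k3] as OpenCV has them; the pictures are not rectified), "pose" (4x4, takes a point from camera to world coordinates). Camera axes: x right, y up, looking along -z (the intrinsics and any distortion apply to the point x, -y, -z); pixel columns grow to the right and rows downward; lengths in m; the calibration is good to about 2 mm. A picture is of the moment at which its call begins: read the wrist's pose just before it. get_calibration takes no time and is no camera call; for the wrist camera it gives the pose at the moment of the call.
- r.finish_job(): hands the job in; it is judged then, once.
The state is a dict: "clock": time; "q": joint angles; "qd": joint speeds; "joint_torque": joint torques, N m; "tool_pos": TCP position; "eef_rot": TCP orientation; "contact_force": force on the tool from outside, world axes, zero at the start; "moment": the same for the moment, N m; "opening": opening from 0.0 (shut) to 1.0 (fully open); "finger_force": force on a finger pad.
Only numpy, scipy, OpenCV 4.12 (cv2) and the standard library are available. Lean on these libraries where they do the work, as an engineer would, in place of code of your own. Each camera call takes 0.05 s, during which the arm holds its last target. There are 200 camera calls.

## Working session

There is one attempt and no reset: what is moved stays moved. The work goes in short steps, Python scripts to look and compute and a tool call to move; the robot and the scene stay as the last step left them, time stands still between calls to the robot, and variables do not carry over. Pictures are saved under pics/ and viewed, at most 10 in all, crops included, and the job is handed in when it is done.

Besides the shell and the picture viewer there is one more tool, called after ">>>" as name(argument=value, ...), one argument or row to a line, values as JSON. step_arm: Moves the arm, as the interface text tells. Its arguments: {"type":"object","properties":{"series":{"type":"array"},"force":{"type":"number"}},"required":["series"]}

```bash
mkdir -p pics; cat > h.py <<'E'
import numpy as np, cv2
from plant import r
def snap(n,f):
    c=r.get_calibration(n); im,d=r.snapshot(n); cv2.imwrite(f'pics/{f}.png',im)
    np.savez(f'pics/{f}.npz',im=im,d=d,K=c["intrinsics"],D=c["dist_coeffs"],T=c["pose"])
def w(f,u,v,z=None):
    a=np.load(f'pics/{f}.npz'); T=a['T']
    p=cv2.undistortPoints(np.array([[[u,v]]],float),np.array(a['K'],float),np.array(a['D'],float))[0,0]
    ray=np.array([p[0],-p[1],-1.])
    if z is None:
        d=a['d'][int(v)-1:int(v)+2,int(u)-1:int(u)+2]; s=np.median(d[d>0]) if (d>0).any() else np.nan
    else: s=(z-T[2,3])/(T[:3,:3]@ray)[2]
    return T[:3,:3]@(ray*s)+T[:3,3]
E
python3 - <<'E'
from h import *
snap('scene','s0'); snap('wrist','w0')
s=r.get_state(); print(s['clock'],s['tool_pos'],s['eef_rot'],s['contact_force'])
for n in('scene','side','wrist'):print(n,np.round(r.get_calibration(n)['pose'],3).tolist())
E
```

```text
0.1 [0.22632295 0.58200354 0.23800245] [ 1.84274138e-01  9.82874565e-01 -7.91176882e-04 -8.09846225e-05] [0.2748776  0.18011707 0.113281  ]
scene [[0.309, -0.662, 0.683, 1.324], [0.951, 0.224, -0.213, -0.221], [-0.012, 0.715, 0.699, 0.858], [0.0, 0.0, 0.0, 1.0]]
side [[0.996, 0.07, -0.059, 0.508], [-0.089, 0.615, -0.784, -0.972], [-0.018, 0.786, 0.618, 0.876], [0.0, 0.0, 0.0, 1.0]]
wrist [[0.361, -0.9, -0.242, 0.163], [0.933, 0.348, 0.095, 0.605], [-0.001, -0.26, 0.966, 0.382], [0.0, 0.0, 0.0, 1.0]]
```

View pics/s0.png

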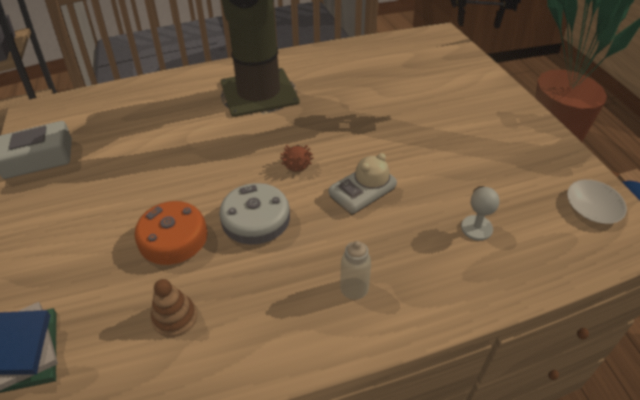

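The white machine is at (255,210) and its orange look-alike at (171,230). The white one fits the description. The night light is at (363,185), with its rocker at about (350,187). I'll confirm in one enlarged crop.

```bash
python3 - <<'E'
from h import *
im=cv2.imread('pics/s0.png')[140:260,210:410]
cv2.imwrite('pics/c0.png',cv2.convertScaleAbs(cv2.resize(im,(800,480),interpolation=cv2.INTER_CUBIC),alpha=1.5))
print(w('s0',252,204),w('s0',252,204,.064),w('s0',248,189,.064),w('s0',350,187),w('s0',350,187,.042),w('s0',373,168))
E
```

```text
[ 0.52868985 -0.13020047  0.06394092] [ 0.528749   -0.13020721  0.064     ] [ 0.47931959 -0.12850474  0.064     ] [0.5257781  0.09928281 0.04264633] [0.5251456 0.0995364 0.042    ] [0.5206948  0.15619758 0.08076426]
```

View pics/c0.png

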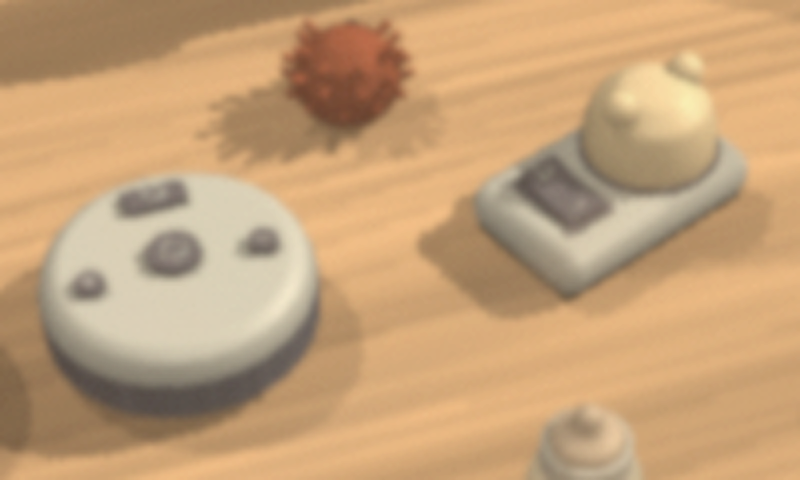

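The crop confirms it: start key at (253,203.5), timer bar at (248,189), rocker centre at (350.5,188.5). Next I'll close the fingers and move towards the night light for a look from near.

>>> step_arm(
  series=[
    [16, -31, 2, 0, 0, 0.024, 1],
    [16, -31, 2, 0, 0, 0.024, 1],
    [16, -31, 2, 0, 0, 0.024, 1],
    [16, -31, 2, 0, 0, 0.024, 1],
    [16, -31, 2, 0, 0, 0.024, 1],
    [16, -31, 2, 0, 0, 0.024, 1],
    [16, -31, 2, 0, 0, 0.024, 1],
    [16, -31, 2, 0, 0, 0.024, 1],
    [16, -31, 2, 0, 0, 0.024, 1],
    [16, -31, 2, 0, 0, 0.024, 1],
    [16, -31, 2, 0, 0, 0.024, 1],
    [16, -31, 2, 0, 0, 0.024, 1],
    [16, -31, 2, 0, 0, 0.024, 1],
    [16, -31, 2, 0, 0, 0.024, 1],
    [16, -31, 2, 0, 0, 0.024, 1],
    [16, -31, 2, 0, 0, 0.024, 1],
    [0, 0, 0, 0, 0, 0, 1],
    [0, 0, 0, 0, 0, 0, 1],
  ],
  force=20,
)

```text
clock: 1.9
tool_pos: [0.4824, 0.0859, 0.2704]
eef_rot: [-0.005, 1.0, 0.0, -0.0]
contact_force: [-0.0, 0.6, -0.4]
opening: 0.007
finger_force: 0.0
```

```bash
python3 - <<'E'
from h import *
snap('wrist','w1')
s=r.get_state(); print(s['clock'],s['tool_pos'],s['eef_rot'],s['contact_force'],s['q'])
E
```

```text
1.95 [0.48198406 0.08713938 0.2705291 ] [-6.68212293e-03  9.99977541e-01  3.45403820e-04 -3.83230833e-04] [-0.59626964 -0.01329829 -0.26521354] [-0.02652636  0.48507292 -0.37307915  1.91622393  0.24167445  0.78432427
  1.05147088]
```

View pics/w1.png

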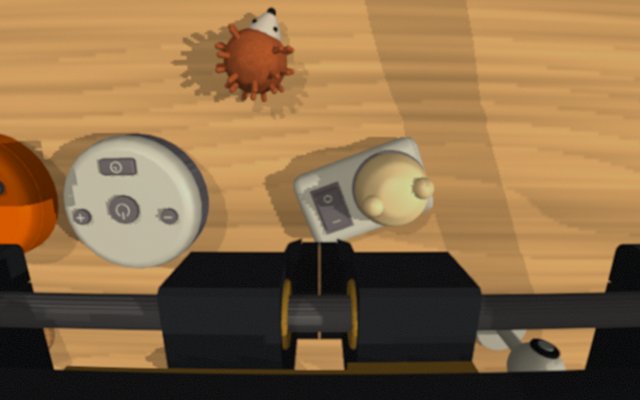

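The wrist view shows both devices. The start key is at (123,209), timer at (118,167), minus at (169,215) and plus at (82,216). The rocker is centred at about (331,208), with the ring (front) end at about (327,198). I'll enlarge it for exact pixels.

```bash
python3 - <<'E'
from h import *
im=cv2.imread('pics/w1.png')
a=cv2.resize(im[150:230,70:190],(720,480),interpolation=cv2.INTER_CUBIC); b=cv2.resize(im[130:250,280:440],(800,600),interpolation=cv2.INTER_CUBIC)
cv2.imwrite('pics/c2.png',b)
cv2.imwrite('pics/c1.png',a)
for u,v,z in((123,209,.064),(118,167,.064),(169,215,.064),(82,216,.064)):print(w('w1',u,v,z),w('w1',u,v))
E
```

```text
[ 0.51933244 -0.12436657  0.064     ] [ 0.51988736 -0.12547314  0.06213757]
[ 0.473889   -0.12358472  0.064     ] [ 0.4741294  -0.12442933  0.06257313]
[ 0.52538374 -0.07474793  0.064     ] [ 0.52594418 -0.075553    0.06222196]
[ 0.52786855 -0.17149229  0.064     ] [ 0.52852508 -0.17297621  0.06196284]
```

View pics/c2.png

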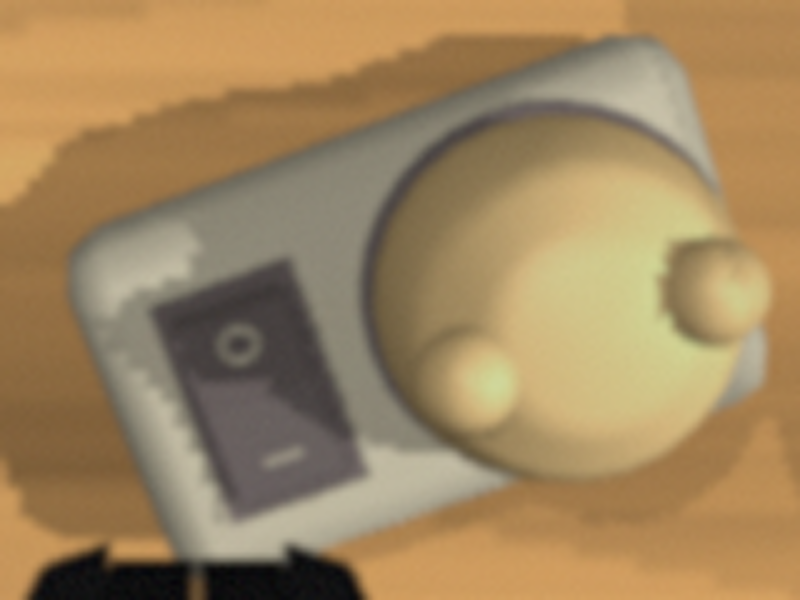

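View pics/c1.png

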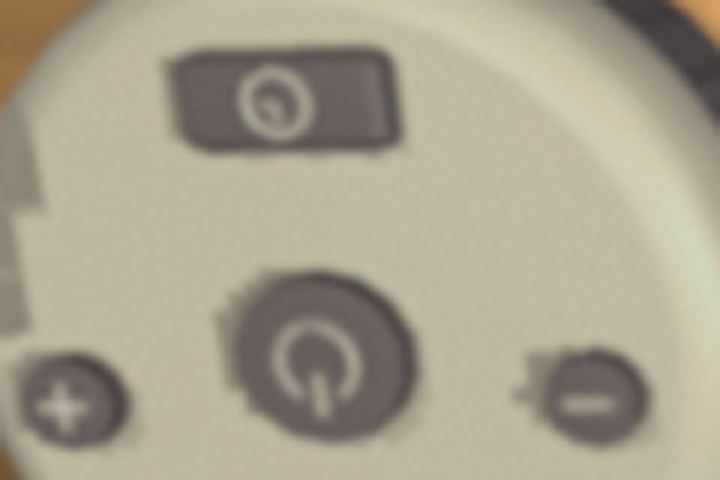

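```bash
python3 - <<'E'
from h import *
for n,u,v,z in(('start',122.7,210.3,.064),('timer',116.5,167,.064),('minus',168.2,216.7,.064),('plus',81,217.3,.064),('ring',327.8,199,.046),('bar',336.8,221.6,.042),('c1',310.6,192,.048),('c2',338,182,.048),('c3',353.6,224.4,.042),('c4',327,234,.042)):print(n,w('w1',u,v,z).round(4),w('w1',u,v).round(4))
print('scene')
for n,u,v,z in(('start',253.2,203.5,.064),('timer',248,189.2,.064),('minus',276,200.2,.064),('plus',232,211.3,.064),('rock',350.5,188.5,.043)):print(n,w('s0',u,v,z).round(4))
for n,u,v,z in (('bottle',356,295,0),('cam',478,232,0),('hog',296,165,0),('pyr',175,325,0)):print(n,w('s0',u,v,z).round(3))
E
```

```text
start [ 0.5208 -0.1249  0.064 ] [ 0.5213 -0.1258  0.0624]
timer [ 0.4739 -0.1252  0.064 ] [ 0.4741 -0.126   0.0626]
minus [ 0.5273 -0.0758  0.064 ] [ 0.5277 -0.0763  0.0629]
plus [ 0.5294 -0.1729  0.064 ] [ 0.5299 -0.1741  0.0623]
ring [0.5103 0.0955 0.046 ] [0.5109 0.0955 0.0437]
bar [0.5378 0.1063 0.042 ] [0.5386 0.1064 0.0395]
c1 [0.5022 0.0765 0.048 ] [0.5049 0.0762 0.0363]
c2 [0.4907 0.1061 0.048 ] [0.4933 0.1069 0.0352]
c3 [0.5409 0.1255 0.042 ] [0.5435 0.1264 0.0344]
c4 [0.5528 0.0955 0.042 ] [0.5552 0.0956 0.0356]
scene
start [ 0.5281 -0.1274  0.064 ]
timer [ 0.48   -0.1286  0.064 ]
minus [ 0.5342 -0.0774  0.064 ]
plus [ 0.5366 -0.1764  0.064 ]
rock [0.5312 0.0985 0.043 ]
bottle [0.783 0.019 0.   ]
cam [0.714 0.339 0.   ]
hog [0.364 0.014 0.   ]
pyr [ 0.741 -0.34   0.   ]
```

>>> step_arm(
  series=[
    [5, -27, -10, 0, 0, 0, 1],
    [5, -27, -10, 0, 0, 0, 1],
    [5, -27, -10, 0, 0, 0, 1],
    [5, -27, -10, 0, 0, 0, 1],
    [5, -27, -10, 0, 0, 0, 1],
    [5, -27, -10, 0, 0, 0, 1],
    [5, -27, -10, 0, 0, 0, 1],
    [5, -24, -10, 0, 0, 0, 1],
    [0, 0, -20, 0, 0, 0, 1],
    [0, 0, -20, 0, 0, 0, 1],
    [0, 0, -20, 0, 0, 0, 1],
    [0, 0, -20, 0, 0, 0, 1],
    [0, 0, -15, 0, 0, 0, 1],
    [0, 0, 0, 0, 0, 0, 1],
    [0, 0, 0, 0, 0, 0, 1],
  ],
)

```text
clock: 3.45
tool_pos: [0.5227, -0.125, 0.0959]
eef_rot: [-0.008, 1.0, 0.0, -0.0]
contact_force: [-0.3, -1.1, 0.4]
opening: 0.005
finger_force: 0.0
```

```bash
python3 - <<'E'
from h import *
snap('wrist','w2');snap('side','d2');snap('scene','s2')
s=r.get_state(); print(s['clock'],s['tool_pos'],s['eef_rot'],s['contact_force'])
a=cv2.imread('pics/w2.png')
def px(f,p):
    q=np.load(f'pics/{f}.npz');T=q['T'];c=T[:3,:3].T@(np.array(p)-T[:3,3]);c=c*[1,-1,-1]
    return cv2.projectPoints(c[None],np.zeros(3),np.zeros(3),np.array(q['K'],float),np.array(q['D'],float))[0][0,0]
print([px(f,s['tool_pos']).round(1).tolist() for f in('w2','d2','s2')])
def crop(f,n,k):
    u,v=px(f,s['tool_pos']).astype(int); i=cv2.imread(f'pics/{f}.png')[max(v-n,0):v+n,max(u-n,0):u+n]; print(f,max(u-n,0),max(v-n,0)); return cv2.resize(i,(390,390),interpolation=cv2.INTER_CUBIC)
cv2.imwrite('pics/c3.png',np.hstack([crop('d2',39,5),crop('s2',39,5)]))
E
```

```text
3.6 [ 0.5231597  -0.12598451  0.09666556] [-6.94265323e-03  9.99975545e-01  3.97169280e-05  8.40645128e-04] [ 0.6204614   0.94599283 -0.11944977]
[[318.4, 264.8], [298.5, 234.5], [251.8, 191.1]]
d2 259 195
s2 212 152
```

View pics/c3.png

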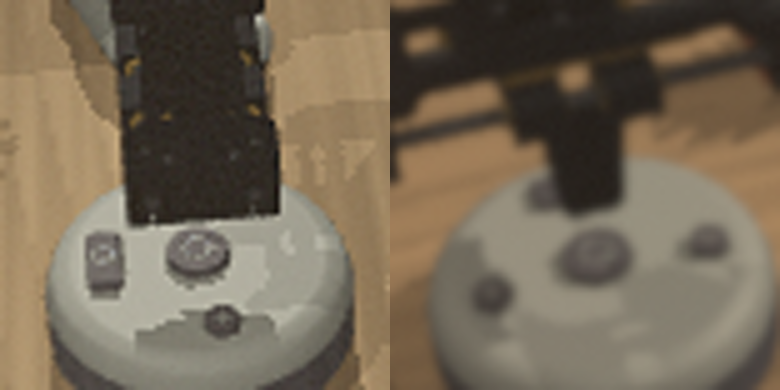

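View pics/w2.png

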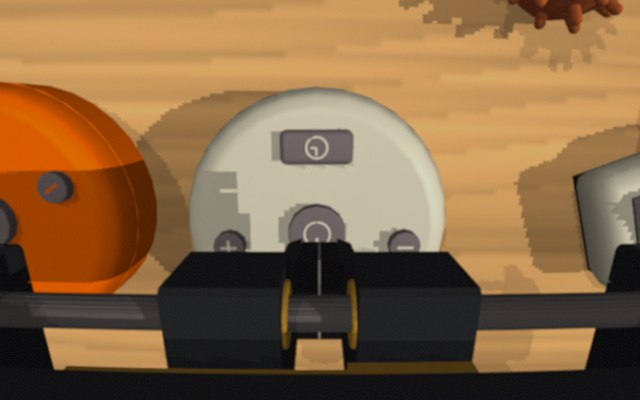

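The side view is blocked by the hand. The scene crop shows the tip just behind and above the start key. In the wrist picture the timer mark is at (316,148), the start mark at (317,233), plus at (229,245) and minus at (404,243). I'll refine the positions from this nearer view.

```bash
python3 - <<'E'
from h import *
for n,u,v,z in(('start',317,233,.064),('timer',316,148,.064),('timer bar',317,147,.064),('minus',404,243,.064),('plus',229,245,.064)):print(n,w('w2',u,v,z).round(4),w('w2',u,v).round(4))
# timer bar / keys by dark segmentation in wrist image
im=cv2.imread('pics/w2.png'); 
g=cv2.cvtColor(im,cv2.COLOR_BGR2GRAY)[120:175,265:365]; m=(g<125).astype(np.uint8)
n,l,st,c=cv2.connectedComponentsWithStats(m); print(st,c)
E
```

```text
start [ 0.5199 -0.1268  0.064 ] [ 0.5205 -0.1268  0.0623]
timer [ 0.4741 -0.128   0.064 ] [ 0.4742 -0.128   0.063 ]
timer bar [ 0.4736 -0.1275  0.064 ] [ 0.4738 -0.1275  0.0623]
minus [ 0.525 -0.079  0.064] [ 0.5256 -0.0786  0.0625]
plus [ 0.5277 -0.175   0.064 ] [ 0.5283 -0.1754  0.0625]
[[   0    0  100   55 3314]
 [  14    9   74   36 2005]
 [  43   19   17   17  181]] [[48.98068799 27.31653591]
 [50.16159601 26.52069825]
 [51.67955801 26.51381215]]
```

>>> step_arm(
  series=[
    [-1, 0, -15, 0, 0, 0, 1],
    [0, 0, -12, 0, 0, 0, 1],
    [0, 0, -3, 0, 0, 0, 1],
    [0, 0, -2, 0, 0, 0, 1],
    [0, 0, -2, 0, 0, 0, 1],
    [0, 0, -1, 0, 0, 0, 1],
    [0, 0, 0, 0, 0, 0, 1],
  ],
)

```text
clock: 4.3
tool_pos: [0.5211, -0.1264, 0.061]
eef_rot: [-0.007, 1.0, 0.0, -0.0]
contact_force: [-2.2, 1.6, 3.1]
opening: 0.006
finger_force: 1.8
```

>>> step_arm(
  series=[
    [0, 0, -1, 0, 0, 0, 1],
    [0, 0, -1, 0, 0, 0, 1],
    [0, 0, 0, 0, 0, 0, 1],
  ],
)

```text
clock: 4.6
tool_pos: [0.5211, -0.1264, 0.0598]
eef_rot: [-0.007, 1.0, -0.0, -0.0]
contact_force: [-4.0, 1.3, 13.1]
opening: 0.004
finger_force: 6.7
```

The start key has bottomed out at 13 N. Now the timer key.

>>> step_arm(
  series=[
    [0, 0, 5, 0, 0, 0, 1],
    [0, 0, 20, 0, 0, 0, 1],
    [-16, 0, 0, 0, 0, 0, 1],
    [-16, 0, 0, 0, 0, 0, 1],
    [-15, -1, 0, 0, 0, 0, 1],
    [0, 0, 0, 0, 0, 0, 1],
    [0, 0, -12, 0, 0, 0, 1],
    [0, 0, -6, 0, 0, 0, 1],
    [0, 0, -2, 0, 0, 0, 1],
    [0, 0, -2, 0, 0, 0, 1],
    [0, 0, -1, 0, 0, 0, 1],
    [0, 0, -1, 0, 0, 0, 1],
    [0, 0, 0, 0, 0, 0, 1],
  ],
)

```text
clock: 5.9
tool_pos: [0.4758, -0.1273, 0.0601]
eef_rot: [-0.007, 1.0, 0.0, 0.001]
contact_force: [1.5, -0.2, 3.8]
opening: 0.005
finger_force: 2.0
```

>>> step_arm(
  series=[
    [0, 0, -1, 0, 0, 0, 1],
    [0, 0, -0.5, 0, 0, 0, 1],
    [0, 0, 0, 0, 0, 0, 1],
  ],
)

```text
clock: 6.2
tool_pos: [0.4758, -0.1273, 0.0597]
eef_rot: [-0.007, 1.0, -0.0, 0.002]
contact_force: [0.7, 0.5, 16.2]
opening: 0.005
finger_force: 8.3
```

The timer key has bottomed out too. I'll lift and go over to the night light, turning to match its yaw of about 21°, and look from near.

>>> step_arm(
  series=[
    [0, 0, 10, 0, 0, 0, 1],
    [0, 0, 30, 0, 0, 0, 1],
    [0, 0, 30, 0, 0, 0, 1],
    [9, 30, 0, 0, 0, 0.045, 1],
    [9, 30, 0, 0, 0, 0.045, 1],
    [9, 30, 0, 0, 0, 0.045, 1],
    [9, 30, 0, 0, 0, 0.045, 1],
    [9, 30, 0, 0, 0, 0.045, 1],
    [9, 30, 0, 0, 0, 0.045, 1],
    [9, 30, 0, 0, 0, 0.045, 1],
    [9, 27, 0, 0, 0, 0.045, 1],
    [0, 0, 0, 0, 0, 0, 1],
    [0, 0, 0, 0, 0, 0, 1],
  ],
)

```text
clock: 7.5
tool_pos: [0.5451, 0.1091, 0.1277]
eef_rot: [-0.186, 0.983, -0.0, -0.002]
contact_force: [-0.7, -0.3, -0.6]
opening: 0.006
finger_force: 0.0
```

```bash
python3 - <<'E'
from h import *
snap('wrist','w3')
s=r.get_state(); print(s['clock'],s['tool_pos'],s['eef_rot'],s['contact_force'])
E
```

```text
7.55 [0.54514855 0.10788808 0.12774125] [-1.85027224e-01  9.82731791e-01 -8.49983080e-04 -1.55933245e-03] [ 0.16082385 -0.29679809  0.44560393]
```

View pics/w3.png

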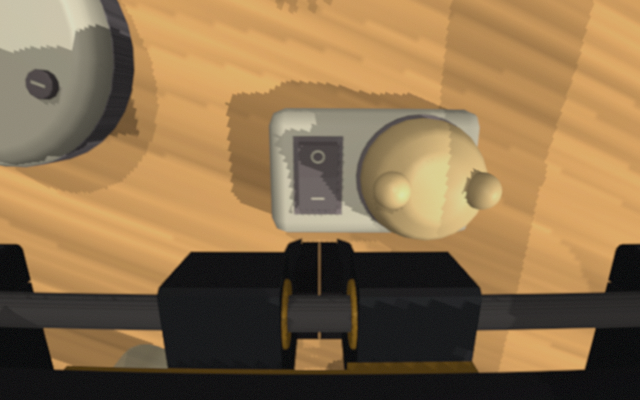

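The rocker is square to the hand, with the ring mark at (318,157), the bar mark at (318,199) and the column centred at about 318.

```bash
python3 - <<'E'
from h import *
R=w('w3',318,157,.046);B=w('w3',318,199,.042);print(R,w('w3',318,157),B,w('w3',318,199)); print((R-[0.5451,0.1085,0.1277])*1000)
E
```

```text
[0.51032313 0.09430443 0.046     ] [0.51052764 0.09438099 0.04434027] [0.537749   0.10507129 0.042     ] [0.53816738 0.10523169 0.04025751]
[-34.77686598 -14.19556585 -81.7       ]
```

>>> step_arm(
  series=[
    [-18, -7, -10, 0, 0, 0, 1],
    [-18, -8, -10, 0, 0, 0, 1],
    [0, 0, -25, 0, 0, 0, 1],
    [0, 0, -20, 0, 0, 0, 1],
    [0, 0, -8, 0, 0, 0, 1],
    [0, 0, -4, 0, 0, 0, 1],
    [0, 0, -2, 0, 0, 0, 1],
    [0, 0, -2, 0, 0, 0, 1],
    [0, 0, -2, 0, 0, 0, 1],
    [0, 0, 0, 0, 0, 0, 1],
  ],
)

```text
clock: 8.55
tool_pos: [0.5106, 0.0944, 0.0455]
eef_rot: [-0.185, 0.983, -0.0, 0.0]
contact_force: [-0.5, -0.8, 0.2]
opening: 0.004
finger_force: 0.2
```

>>> step_arm(
  series=[
    [0, 0, -1, 0, 0, 0, 1],
    [0, 0, -1, 0, 0, 0, 1],
    [0, 0, -1, 0, 0, 0, 1],
    [0, 0, -1, 0, 0, 0, 1],
    [0, 0, 0, 0, 0, 0, 1],
  ],
)

```text
clock: 9.05
tool_pos: [0.5107, 0.0948, 0.0419]
eef_rot: [-0.186, 0.983, 0.0, 0.0]
contact_force: [-0.9, -0.2, 7.8]
opening: 0.005
finger_force: 3.7
```

>>> step_arm(
  series=[
    [0, 0, -0.7, 0, 0, 0, 1],
    [0, 0, 0, 0, 0, 0, 1],
    [0, 0, 5, 0, 0, 0, 1],
    [0, 0, 20, 0, 0, 0, 1],
    [0, 0, 30, 0, 0, 0, 1],
    [18, 7, 30, 0, 0, 0, 1],
    [18, 8, 0, 0, 0, 0, 1],
    [0, 0, 0, 0, 0, 0, 1],
  ],
)

```text
clock: 9.85
tool_pos: [0.5495, 0.1111, 0.1267]
eef_rot: [-0.185, 0.983, 0.001, 0.003]
contact_force: [-0.9, -0.1, -0.0]
opening: 0.007
finger_force: 0.0
```

```bash
python3 - <<'E'
from h import *
snap('wrist','w4');snap('scene','s4')
a=cv2.imread('pics/w4.png');b=cv2.imread('pics/s4.png')[130:260,200:410]
cv2.imwrite('pics/c4.png',cv2.convertScaleAbs(np.hstack([cv2.resize(a[90:250,230:430],(400,320)),cv2.resize(b,(400,320))]),alpha=1.6))
E
```

```text
(no output)
```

View pics/c4.png

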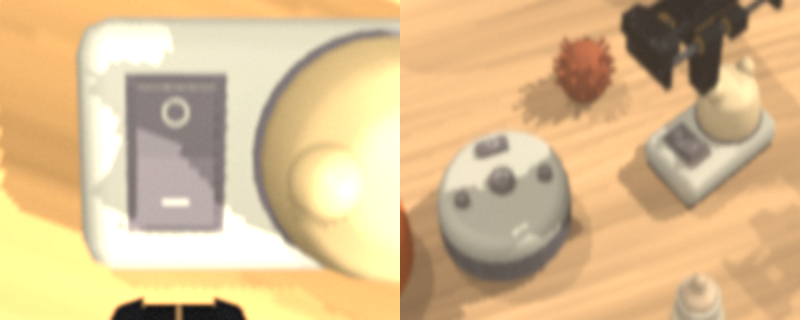

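The devices are in place. I'll confirm the snap-over from the depth along the rocker, before and after.

```bash
python3 - <<'E'
from h import *
for f in('w3','w4'):
    print(f,[(v,round(float(np.median([w(f,u,v)[2] for u in range(300,336,4)])),4)) for v in range(130,212,6)])
    im=np.load(f'pics/{f}.npz')['im']; print(im[130:160,400:440].mean((0,1)))
print(r.get_state()['contact_force'])
E
```

```text
w3 [(130, 0.0345), (136, 0.0352), (142, 0.0398), (148, 0.0459), (154, 0.0452), (160, 0.0442), (166, 0.0429), (172, 0.0415), (178, 0.0405), (184, 0.0404), (190, 0.0401), (196, 0.0397), (202, 0.0395), (208, 0.0392)]
[110.31916667 159.265      185.815     ]
w4 [(130, 0.0365), (136, 0.0389), (142, 0.0396), (148, 0.0398), (154, 0.0399), (160, 0.0402), (166, 0.0404), (172, 0.0409), (178, 0.0421), (184, 0.0428), (190, 0.044), (196, 0.0452), (202, 0.0461), (208, 0.0349)]
[118.585      170.365      196.14833333]
[ 0.33299404 -0.50609761 -0.30277251]
```

The rocker has snapped over: its front end is down and its back end is up. I'll raise the hand clear and hand in.

>>> step_arm(
  series=[
    [0, 0, 30, 0, 0, 0, 1],
    [0, 0, 40, 0, 0, 0, 1],
    [0, 0, 30, 0, 0, 0, 1],
    [0, 0, 0, 0, 0, 0, 1],
    [0, 0, 0, 0, 0, 0, 1],
    [0, 0, 0, 0, 0, 0, 1],
  ],
)

```text
clock: 10.55
tool_pos: [0.5449, 0.1087, 0.2238]
eef_rot: [-0.186, 0.983, -0.0, -0.002]
contact_force: [1.1, -0.3, -0.9]
opening: 0.004
finger_force: 0.0
```

```bash
python3 -c "
from plant import r
print(r.finish_job())"
```

```text
the job is handed in; nothing more can be done
None
```

The job is handed in: I pressed the start key and then the timer key until both bottomed out, then snapped the night-light rocker to off (confirmed by depth), and the hand finished clear at 10.6 s.

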